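# Cap the test port of a lung-function meter and hold the seal pressed

## Robot

A 6-joint arm with a two-finger parallel gripper is mounted at the origin on the work surface. World frame = base frame: x ahead of the robot, y to its left, z up, the work surface at z = 0. Lengths are in m, angles in rad, forces in N, time in s.
With the tool pointing down it reaches from about 0.325 to 0.85 m from the base axis. Payload 4.4 kg.
Tool frame: the origin (TCP) lies between the finger pads; the fingertips stand manip.finger_overhang ahead of it and the grasp point (between the pads) lies 3 mm ahead of it (manip.finger_overhang is the distance from the TCP to the fingertips, in m); x points along the fingers, y is the direction in which the jaws open and shut, and the axes are right-handed (so a half turn about x gives the same grasp; the last joint's range is limited). The gripper opens to 94 mm and grips with 3 to 60 N. Pads are 16 mm wide; open, the fingers measure 119 mm over their backs; the gripper's body (75 mm by 177 mm) begins 78 mm behind the grasp point.
Start: joints at [-1.367, 0.207, 1.542, -0, 1.393, -0.15], TCP at [0.2, -0.539, 0.227] pointing down, gripper open.
Joint ranges: [-2.73, 2.73], [-0.86, 2.22], [0.23, 2.46], [-1.11, 4.25], [0.08, 2.63], [-2.82, 2.82]. Speed limits (rad/s): [2.79, 2.79, 3.14, 3.14, 3.14, 3.14].

## Interface

Orientations are given as a unit quaternion [w, x, y, z].
In Python, from plant import manip gives the robot as it stands. The module is installed in compiled form; this text tells all that it offers.
- The arm moves only by the tool arm_command, never from a script. Its argument "deltas" is a list of rows, each a list of 5 numbers: the shift along the world's x, y, z in cm, then the turn about the world's z in rad, then the opening, from 0 (shut) to 1 (fully open). In form: [[x, y, z, spin, claw], ...]. A call has 1 to 10 rows; each row shifts and turns the commanded pose from where the row before left it; what a row does not reach is not made up. A row lasts 1/10 s, in which the tool goes at most 50 mm and 8.59 degrees, less where a joint would pass 70% of its speed; a pose out of reach is approached as far as the arm can. A call with a gripper value outside its range is refused whole. The fingers move at their own pace and stop on an object; "squeeze" is the grip in N (left out, the last holds). Time passes only in rows, so rows that do not move let the fingers close. It gives the time, the measured TCP pose, the force and the opening at its end, in the units of the state.
- manip.sense(): the state, without advancing time (a new reading comes with each control period).
- manip.grab_frame(name): name is "scene" or "top" or "wrist"; returns a dict with "image" (420x560x3 uint8, red, green, blue), "fovy" (degrees; the focal length in pixels is half the picture's height over the tangent of half this angle, whatever the lens; pixels are square), "cx", "cy" (the principal point, pixels), "R" (3x3) and "t" (3): a world point X has camera coordinates R X + t. Camera axes: x right, y down, z forward; pixel columns grow to the right and rows downward; lengths in m; the calibration is good to about 2 mm. A picture is of the moment at which its call begins. There is no depth.
- manip.hand_in(): hands the job in, once; it reports no verdict.
Trained networks look in the newest picture that a camera, given by its name, has taken for a name from the list of things; names that differ only in an ending like _2 or _b are one class to them, and where a whole thing is asked for, a point or a joint stands for the part that bears it (a point fixed in the world has none). Each returns a list of dicts, best first, with "p" (0 to 1); they miss things now and then, are a little off and sometimes report something else, mostly with a low value. They report only what shows in the picture. A call takes as long as a camera call. They do not tell look-alikes from the thing itself.
- manip.trace(camera, name): "pixels" (420x560 bool, what is visible of it) and "location" ([column, row] in pixels, amid what is visible of it).
The state is a dict: "time": time; "qpos": joint angles; "joint_velocities": joint speeds; "joint_torque": joint torques, N m; "eef_pos": TCP position; "orientation": TCP orientation; "ft_force": force on the tool from outside, world axes, zero at the start; "wrist_torque": the same for the moment, N m; "gripper_width": finger opening in m.
Only numpy, scipy, OpenCV 4.12 (cv2) and the standard library are available. Lean on these libraries where they do the work, as an engineer would, in place of code of your own. Each camera call takes 0.05 s, during which the arm holds its last target.

## Task

For the leak test of the lung-function meter on the desk, pick up the small red cap, fit it on the steel stud of the meter's upright test port and press it down until it clicks. Keep pressing after the click so that the cap squeezes the springy black seal about half-way down or more, and finish like that: still holding the cap down firmly, not letting go. Leave the yellow cap and the other things on the desk where they are.

Things in the scene. Friction and masses are not known exactly. Their poses are not given: they have to be found in the camera images.
- cap_center (a point): Centre of the red snap cap, half-way up: upright cylinder 40 mm in diameter, 42 mm tall, 45 g, white disc on top, white band near the foot, mouth down on the 3 mm thick dark desk mat. z = its axis, up; yaw does not matter. Mouth 25 mm wide at an inner lip (lowest 3.5 mm), 31 mm above it, 32 mm deep. Grip it in its upper half.
- cap_base (a point): Centre of the red cap's lower rim (its mouth), 21 mm below cap_center.
- port_top (a point): Centre of the top of the test port's upright steel stud. The stud is 22 mm in diameter with a cone nose (12 mm wide at the top, 22 mm wide 6 mm lower); four brass spring balls stand 3.5 mm out of its side, centred 15 mm below its top.
- port_rim (a point): Centre of the upper face of the black seal ring at rest, 24.5 mm below port_top, around the stud (ring 36 mm in diameter). This is where the cap's rim lands.
- meter: White lung-function meter, fixed to the desk, housing 200 x 170 x 75 mm with a blue foot band, turned up to 30 degrees. Origin at the centre of its underside, z up. The port stands on its top, 30 mm towards its -x side; the port's neck (34 mm wide) rises 30 mm above the housing, so fingers beside the cap have room.
- seal (a joint): How far the sprung seal ring is pressed down, m: 0 at rest, 0.005 fully down; 1 N at first, 2 N more per mm, 11 N fully down. On the way the cap meets the spring balls with its rim 14 mm above the resting seal; resistance climbs to about 8 N and drops (the click) before the rim reaches the seal, which it must then push down.
- widecap: Yellow wide cap for another port, 58 mm in diameter, 30 mm tall, on the same mat; it and the red cap swap places. Origin at the centre of its underside. To be left alone.
- skull: Bone-coloured skull model, about 150 mm tall, at the back of the desk. Origin at the centre of its underside. Leave alone.
- gel: Clear gel bottle with a blue cap, 56 mm in diameter, 150 mm tall. Origin at the centre of its underside. Leave alone.
- cup: White paper cup, 72 mm in diameter, 85 mm tall. Origin at the centre of its underside. Leave alone.
- book: Blue book lying flat, 150 x 210 x 32 mm, to the left near the robot. Origin at the centre of its underside. Leave alone.
- hammer: Reflex hammer lying on the mat, 200 mm long, steel shaft, orange head, black grip. Origin near the middle of the shaft, on the mat. Leave alone.
Not all that is in view belongs to the job. Of the things that look like the part that bears cap_center, the smaller one is meant.

How it is judged:
On the way, in this order (a step that is already met when the one before it is completed fails the run):
1. the red cap has been lifted clear of the desk in the fingers (height (world z) of cap_center above 0.07 m and contact force between the fingers and cap above 1 N), for 0.1 s.
2. the red cap has clicked onto the stud (z of cap_base in the frame of port_rim below 0.002 m and horizontal distance between cap_base and port_rim below 0.004 m and angle between cap_center's own z axis and vertical below 0.15 rad), for 0.1 s.
At the end, for the whole second after the job is handed in: The red cap is clicked on the stud (within 4 mm of its axis, 0.15 rad of upright), and the fingers still press it so that it squeezes the seal by more than 2 mm (over 3 N), at rest, through the last second; no other thing moved more than 40 mm (value of joint seal above 0.002 m and contact force between cap and seal above 3 N and contact force between the fingers and cap above 3 N and horizontal distance between cap_base and port_rim below 0.004 m and z of cap_base in the frame of port_rim below 0 m and angle between cap_center's own z axis and vertical below 0.15 rad and linear speed of cap below 0.02 m/s); the arm keeps its last pose, push and grip.
It fails at once if another thing on the desk is pushed away or knocked over (moved more than 40 mm or tipped) (distance of any of skull, gel, cup, book, hammer, widecap from where it was at the start of the episode above 0.04 m or angle between any of skull, gel, cup, book, hammer, widecap's own z axis and vertical above 0.5 rad).
It also fails if it takes over 40 s, if anything falls off the work surface, if the arm or the gripper's body presses on something with over 40 N, if the wrist force passes 120 N, or if a joint passes its speed limit or range.

## Working session

There is one attempt and no reset: what is moved stays moved. The work goes in short steps, Python scripts to look and compute and a tool call to move; the robot and the scene stay as the last step left them, time stands still between calls to the robot, and variables do not carry over. Pictures are saved under pics/ and viewed, and the job is handed in when it is done.

Besides the shell and the picture viewer there is one more tool, called after "Emit:" in YAML: its name, and indented under it one key for each argument. arm_command: Moves the arm, as the interface text tells. Its arguments: {"type":"object","properties":{"deltas":{"type":"array"},"squeeze":{"type":"number"}},"required":["deltas"]}

```bash
mkdir -p pics
python3 - <<'E'
from plant import manip
import cv2,numpy as np
print(manip.finger_overhang, manip.sense())
for n in ["scene","top","wrist"]:
    f=manip.grab_frame(n); cv2.imwrite(f"pics/{n}0.png",f["image"][:,:,::-1]); print(n,f["fovy"],f["cx"],f["cy"],f["R"],f["t"])
    for o in ["cap_center","port_top","port_rim","meter","seal","widecap"]:
        try: print(o,[(round(d["p"],2),np.round(d["location"],1).tolist(),int(d["pixels"].sum())) for d in manip.trace(n,o)])
        except Exception as e: print(o,e)
E
```

```text
0.022 {'time': 0.0, 'qpos': array([-1.36648131e+00,  2.07402284e-01,  1.54291780e+00,  7.79140460e-06,
        1.39347396e+00, -1.50483934e-01]), 'joint_velocities': array([ 1.38282053e-04,  1.35564676e-06,  9.56163953e-04, -1.63618116e-03,
       -8.42673665e-04,  9.00236640e-04]), 'joint_torque': array([ 2.18787072e-04, -3.70875335e+01, -2.81422055e+01,  6.95672678e-02,
        3.60267051e-02, -1.68868678e-04]), 'eef_pos': array([ 0.19960537, -0.53845771,  0.22631795]), 'orientation': array([-0.1240048 , -0.69599083, -0.125561  ,  0.6960273 ]), 'ft_force': array([-0.42875647,  0.36901588, -0.06341832]), 'wrist_torque': array([-0.07264503,  0.02919478, -0.00756034]), 'gripper_width': 0.09411698681226813}
scene 55.70733557599425 282.2170974803054 199.63806281513334 [[-0.16203929  0.98672048  0.0112238 ]
 [ 0.84824868  0.14509305 -0.50933505]
 [-0.50419982 -0.07301171 -0.86049511]] [ 0.0173815  -0.44476523  1.42295464]
cap_center [(0.73, [262.6, 276.6], 464), (0.54, [234.5, 183.2], 169)]
port_top [(0.61, [313.8, 201.4], 4633)]
port_rim [(0.8, [314.7, 200.1], 4539)]
meter [(0.82, [311.
[... 266 characters left out ...]
52807 -0.00486203 -0.99143269]] [0.05253683 0.57759047 1.4241168 ]
cap_center [(0.72, [318.1, 240.3], 137), (0.49, [271.5, 158.3], 233)]
port_top [(0.68, [243.5, 231.5], 3487), (0.68, [143.8, 282.4], 3270)]
port_rim [(0.55, [240.7, 231.3], 3471)]
meter [(0.7, [240.8, 231.3], 3529)]
seal [(0.41, [240.6, 240.4], 29)]
widecap [(0.7, [405.4, 170.5], 483), (0.65, [372.7, 232.4], 281)]
wrist 64.6079812807918 277.1099872531704 210.62514359388527 [[ 3.46605417e-01 -9.38010758e-01 -7.08977767e-04]
 [-9.05298710e-01 -3.34715626e-01  2.61533354e-01]
 [-2.45558406e-01 -9.00070406e-02 -9.65194178e-01]] [-0.57395044 -0.02756051  0.39290583]
cap_center []
port_top []
port_rim []
meter []
seal []
widecap []
```

View pics/scene0.png

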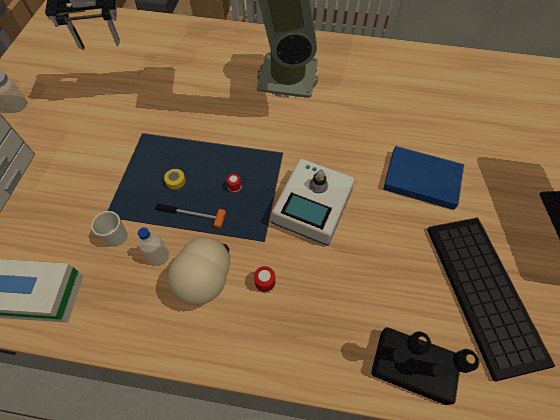

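View pics/top0.png

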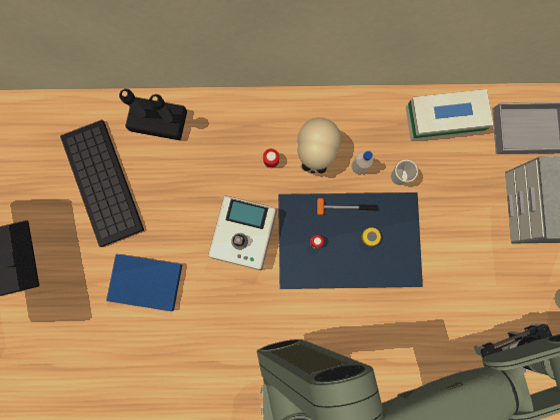

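View pics/wrist0.png

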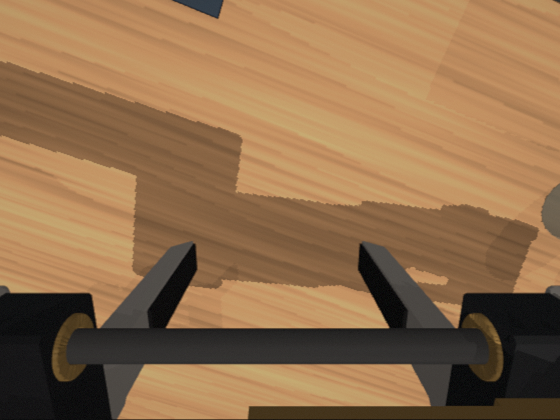

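The red cap on the mat is at scene (234,183) and top (317,241). The red thing at scene (263,277) and top (271,158) is off the mat and larger, so it is a look-alike. The port is at scene (320,177) and top (240,240). I'll triangulate next.

```bash
cat > h.py <<'E'
from plant import manip
import cv2,numpy as np
def K(f):
    F=f["image"].shape[0]/2/np.tan(np.radians(f["fovy"]/2)); return np.array([[F,0,f["cx"]],[0,F,f["cy"]],[0,0,1]])
def P(f): return K(f)@np.c_[f["R"],f["t"]]
def tri(fs,px):
    A=[]
    for f,(u,v) in zip(fs,px):
        p=P(f); A+=[u*p[2]-p[0],v*p[2]-p[1]]
    A=[a/np.linalg.norm(a[:3]) for a in A]; X=np.linalg.svd(np.array(A))[2][-1]; X=X[:3]/X[3]
    return X,[np.round(proj(f,X)-np.array(q),1).tolist() for f,q in zip(fs,px)]
def proj(f,X): q=P(f)@np.r_[X,1]; return q[:2]/q[2]
def onz(f,uv,z):
    C=-f["R"].T@f["t"]; d=f["R"].T@np.linalg.inv(K(f))@np.r_[uv,1]; return C+d*(z-C[2])/d[2]
def crop(f,c,h,s,name):
    im=f["image"][max(0,c[1]-h):c[1]+h,max(0,c[0]-h):c[0]+h,::-1]; cv2.imwrite(name,cv2.resize(im,None,fx=s,fy=s,interpolation=cv2.INTER_NEAREST))
E
python3 - <<'E'
from h import *
S=manip.grab_frame("scene");T=manip.grab_frame("top")
a=[(S,(234,183)),(T,(317,241)),(S,(320,180)),(T,(240,240))]
ims=[]
for f,c in a:
    im=f["image"][c[1]-24:c[1]+24,c[0]-24:c[0]+24,::-1]; ims.append(cv2.resize(im,None,fx=6,fy=6,interpolation=cv2.INTER_NEAREST))
cv2.imwrite("pics/crops.png",np.vstack([np.hstack(ims[:2]),np.hstack(ims[2:])]))
# white disc of the cap
px=[]
for f,c in a[:2]:
    im=f["image"].astype(int); m=(im.min(2)>140); m2=np.zeros_like(m); m2[c[1]-8:c[1]+8,c[0]-12:c[0]+12]=1; m&=m2
    n,l,s,ce=cv2.connectedComponentsWithStats(m.astype(np.uint8)); 
    print([(int(s[i,4]),np.round(ce[i],1).tolist()) for i in range(1,n)])
    i=1+np.argmax(s[1:,4]); px.append(ce[i])
    r=(im[...,0]>110)&(im[...,1]<60); print("red",np.argwhere(r&m2).mean(0)[::-1])
print(tri([S,T],px))
for c,f in zip(px,(S,T)): print(onz(f,c,0.045))
E
```

```text
[(32, [233.2, 178.4])]
red [233.64615385 180.27692308]
[(36, [317.0, 240.6])]
red [316.32       241.05333333]
(array([ 0.49307879, -0.08108927,  0.04482462]), [[-0.4, -0.0], [-0.3, 0.1]])
[ 0.49303219 -0.07998046  0.045     ]
[ 0.49329945 -0.08212564  0.045     ]
```

View pics/crops.png

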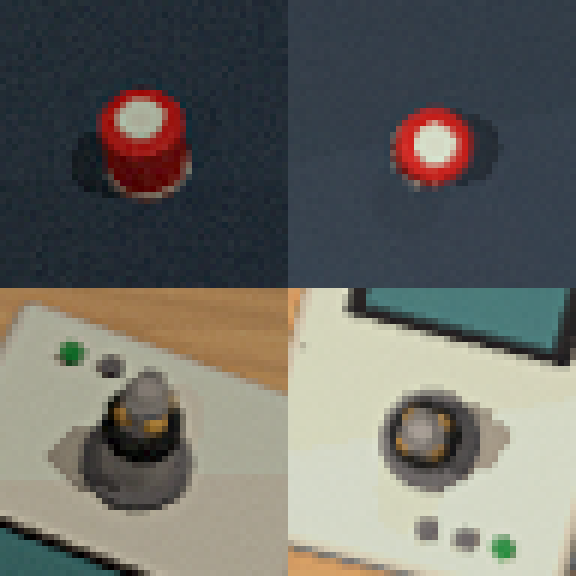

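Run:
```python
from h import *
S=manip.grab_frame("scene");T=manip.grab_frame("top")
print(tri([S,T],[(321.2,171.3),(238.3,238.9)]))
print(manip.sense()["time"])
```

```text
(array([0.49432133, 0.16194176, 0.14197365]), [[-1.3, -0.1], [-1.1, 0.1]])
1.25
```

Emit:
arm_command:
  deltas:
    - [2.0, 4.0, 0.5, 0, 1]
    - [2.0, 4.0, 0.5, 0, 1]
    - [2.0, 4.0, 0.5, 0, 1]
    - [2.0, 4.0, 0.5, 0, 1]
    - [2.0, 4.0, 0.3, 0, 1]
    - [2.0, 4.0, 0, 0, 1]
    - [2.0, 4.0, 0, 0, 1]
    - [2.0, 4.0, 0, 0, 1]
    - [2.0, 4.0, 0, 0, 1]
    - [2.0, 4.0, 0, 0, 1]

```text
time: 2.25
eef_pos: [0.4003, -0.1375, 0.2508]
orientation: [0.125, 0.696, 0.124, -0.696]
ft_force: [0.4, 0.1, -0.7]
gripper_width: 0.0941
```

Emit:
arm_command:
  deltas:
    - [0.5, 3.5, 0.5, 0, 1]
    - [0.5, 3.5, 0.5, 0, 1]
    - [0, 3.0, 0.5, 0, 1]
    - [0, 2.5, 0, 0, 1]
    - [0, 0, 0, 0, 1]
    - [0, 0, 0, 0, 1]

```text
time: 2.85
eef_pos: [0.4097, -0.0142, 0.2655]
orientation: [0.126, 0.696, 0.125, -0.696]
ft_force: [0.4, -0.1, -0.3]
gripper_width: 0.0943
```

Run:
```python
from h import *
import pickle
f=manip.grab_frame("wrist"); pickle.dump(f,open("w1.pkl","wb")); cv2.imwrite("pics/w1.png",f["image"][:,:,::-1])
print(manip.sense()["eef_pos"],proj(f,[.493,-.081,.045]),proj(f,[.494,.162,.142]))
```

```text
[ 0.40973778 -0.01475092  0.26545543] [359.80610984 139.94895429] [101.50249748  33.5140895 ]
```

View pics/w1.png

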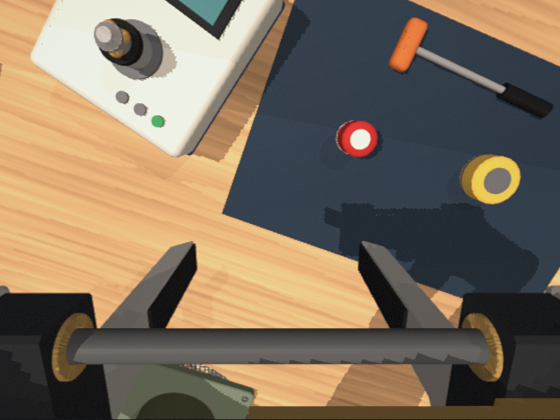

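The wrist view shows the cap's disc at (360,139), where it was predicted to be, and the stud top near (109,36). I'll take a second wrist view from over the port.

Emit:
arm_command:
  deltas:
    - [0, 4.0, 0, 0, 1]
    - [0, 4.0, 0, 0, 1]
    - [0, 4.0, 0, 0, 1]
    - [0, 3.0, 0, 0, 1]
    - [0, 0, 0, 0, 1]
    - [0, 0, 0, 0, 1]

```text
time: 3.5
eef_pos: [0.41, 0.1349, 0.2652]
orientation: [-0.125, -0.696, -0.124, 0.696]
ft_force: [-0.3, 0.1, -0.7]
gripper_width: 0.094
```

Run:
```python
from h import *
import pickle
f=manip.grab_frame("wrist"); pickle.dump(f,open("w2.pkl","wb")); cv2.imwrite("pics/w2.png",f["image"][:,:,::-1])
g=pickle.load(open("w1.pkl","rb"))
print(manip.sense()["eef_pos"])
q=proj(f,[.494,.162,.142]); print(q,proj(f,[.493,-.081,.045]))
c=[int(q[0]),max(60,int(q[1]))]
A=[]
for F,(x,y) in ((g,(60,0)),(f,(c[0]-60,c[1]-60))):
    A.append(cv2.resize(F["image"][y:y+120,x:x+120,::-1],None,fx=3.3,fy=3.3,interpolation=cv2.INTER_CUBIC)); print(x,y)
cv2.imwrite("pics/pc.png",np.hstack(A))
```

```text
[0.40999391 0.13450398 0.26520371]
[282.81532926 104.49006986] [477.6868609  185.47225189]
60 0
222 44
```

View pics/pc.png

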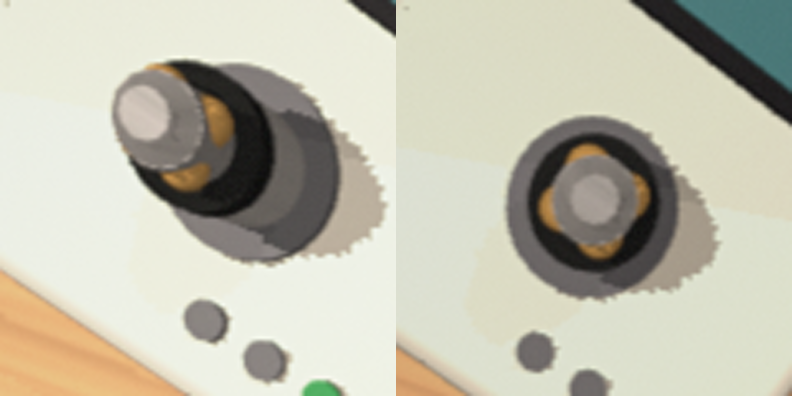

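View pics/w2.png

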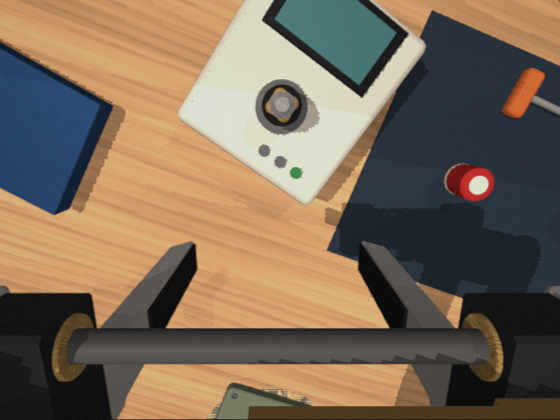

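Stud top is at (103.6,33.9) in w1 and (282.3,104.0) in w2. I'll triangulate these, and the cap's disc by threshold.

Run:
```python
from h import *
import pickle
g=pickle.load(open("w1.pkl","rb"));f=pickle.load(open("w2.pkl","rb"))
S=manip.grab_frame("scene");T=manip.grab_frame("top")
print("port",tri([g,f],[(103.6,33.9),(282.3,104.0)]))
print(tri([g,f,S,T],[(103.6,33.9),(282.3,104.0),(321.2,171.3),(238.3,238.9)]))
px=[]
for F,c in ((g,(360,139)),(f,(478,185))):
    m=np.zeros((420,560),bool); m[c[1]-16:c[1]+16,c[0]-16:c[0]+16]=1; m&=F["image"].min(2)>150
    n,l,s,ce=cv2.connectedComponentsWithStats(m.astype(np.uint8)); i=1+np.argmax(s[1:,4]); px.append(ce[i]);print(s[i],ce[i])
print("cap",tri([g,f],px)); 
for F,p in zip((g,f),px): print(onz(F,p,.045))
print("ports at .142",onz(g,(103.6,33.9),.142),onz(f,(282.3,104.0),.142))
# widecap
for F,n in ((S,"scene"),(T,"top")):
    print([ (d["p"],onz(F,d["location"],.03)) for d in manip.trace(n,"widecap")])
print(manip.sense()["time"])
```

```text
port (array([0.49444325, 0.16253011, 0.13799737]), [[-0.0, 0.1], [0.0, -0.1]])
(array([0.49414378, 0.16193713, 0.14072911]), [[-1.1, -0.1], [0.6, 0.4], [-1.3, 0.2], [-1.1, 0.2]])
[350 129  21  20 320] [359.825  138.7375]
[469 176  19  18 271] [478.28782288 184.60885609]
cap (array([ 0.49411755, -0.08006052,  0.04669643]), [[-0.0, 0.0], [0.0, -0.0]])
[ 0.49422001 -0.08047761  0.045     ]
[ 0.49413666 -0.08115011  0.045     ]
ports at .142 [0.49429647 0.16042923 0.142     ] [0.49420941 0.16252325 0.142     ]
[(0.91, array([ 0.52117493, -0.24058333,  0.03      ]))]
[(0.58, array([ 0.5116623 , -0.25710457,  0.03      ])), (0.25, array([0.56634427, 0.15834309, 0.03      ]))]
3.75
```

Emit:
arm_command:
  deltas:
    - [1.0, -3.0, 0, 0, 1]
    - [1.0, -4.0, 0, 0, 1]
    - [1.5, -4.0, -1.5, 0, 1]
    - [1.5, -4.0, -3, 0, 1]
    - [1.5, -4.0, -3, 0, 1]
    - [1.0, -2.0, -3, 0, 1]
    - [0.9, -0.5, -3, 0, 1]
    - [0, 0, -2, 0, 1]
    - [0, 0, 0, 0, 1]
    - [0, 0, 0, 0, 1]

```text
time: 4.75
eef_pos: [0.4923, -0.0764, 0.1131]
orientation: [-0.124, -0.696, -0.125, 0.696]
ft_force: [-0.0, -0.3, -0.6]
gripper_width: 0.0941
```

Run:
```python
from h import *
f=manip.grab_frame("wrist"); cv2.imwrite("pics/w3.png",f["image"][:,:,::-1])
s=manip.sense();print(s["eef_pos"],s["orientation"],proj(f,[.494,-.081,.045]),proj(f,s["eef_pos"]))
```

```text
[ 0.49310897 -0.07637888  0.11406562] [ 0.12488403  0.69657102  0.12430004 -0.69551584] [285.3619742  229.74588359] [279.44525954 270.76434508]
```

View pics/w3.png

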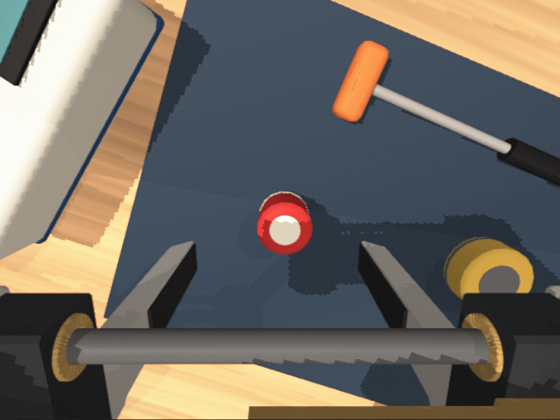

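The white disc is at (285,230), exactly where predicted. I'll descend and grasp.

Emit:
arm_command:
  deltas:
    - [0.1, -0.4, -2, 0, 1]
    - [0, 0, -2.5, 0, 1]
    - [0, 0, -2, 0, 1]
    - [0, 0, -1.2, 0, 1]
    - [0, 0, 0, 0, 1]
    - [0, 0, 0, 0, 1]

```text
time: 5.4
eef_pos: [0.4945, -0.0801, 0.0372]
orientation: [0.125, 0.697, 0.125, -0.695]
ft_force: [0.1, -0.8, -0.1]
gripper_width: 0.0942
```

Emit:
arm_command:
  deltas:
    - [0, 0, 0, 0, 0.5]
    - [0, 0, 0, 0, 0.4]
    - [0, 0, 0, 0, 0.2]
    - [0, 0, 0, 0, 0.0]
    - [0, 0, 0, 0, 0]
    - [0, 0, 0, 0, 0]
    - [0, 0, 0, 0, 0]
  squeeze: 35

```text
time: 6.1
eef_pos: [0.4935, -0.0799, 0.0359]
orientation: [-0.125, -0.696, -0.125, 0.696]
ft_force: [0.4, -0.7, -0.3]
gripper_width: 0.0415
```

Run:
```python
from h import *
f=manip.grab_frame("wrist"); cv2.imwrite("pics/w4.png",f["image"][:,:,::-1])
s=manip.sense();print(s["eef_pos"],s["gripper_width"],s["ft_force"])
```

```text
[ 0.49348268 -0.0798577   0.03595033] 0.03973562753898878 [-0.2036584   0.36524125 -0.14127494]
```

View pics/w4.png

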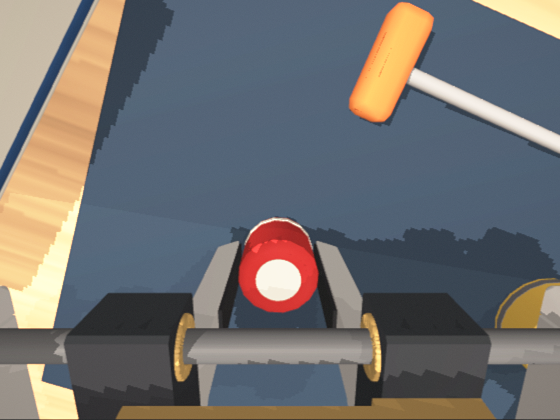

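The fingers have closed on the cap at 40 mm, with the disc at (278,280). I'll lift.

Emit:
arm_command:
  deltas:
    - [0, 0, 1, 0, 0]
    - [0, 0, 2, 0, 0]
    - [0, 0, 3, 0, 0]
    - [0, 0, 3.5, 0, 0]
    - [0, 0, 3.5, 0, 0]
    - [0, 0, 3, 0, 0]
    - [0, 0, 1.5, 0, 0]
    - [0, 0, 0, 0, 0]
    - [0, 0, 0, 0, 0]
  squeeze: 45

```text
time: 7.05
eef_pos: [0.4932, -0.0797, 0.2109]
orientation: [0.125, 0.696, 0.125, -0.696]
ft_force: [-0.2, -0.2, -0.8]
gripper_width: 0.0396
```

Emit:
arm_command:
  deltas:
    - [0, 2, 0, 0, 0]
    - [0, 3, 0, 0, 0]
    - [0, 4, 0, 0, 0]
    - [0, 4, 0, 0, 0]
    - [0, 4, 0, 0, 0]
    - [0, 3, 0, 0, 0]
    - [0, 1.5, 0, 0, 0]
    - [0, 0, 0, 0, 0]
    - [0, 0, 0, 0, 0]
    - [0, 0, 0, 0, 0]

```text
time: 8.05
eef_pos: [0.4934, 0.1338, 0.2105]
orientation: [-0.124, -0.696, -0.124, 0.696]
ft_force: [-0.1, -0.0, -0.7]
gripper_width: 0.0397
```

Run:
```python
from h import *
import pickle
f=manip.grab_frame("wrist"); S=manip.grab_frame("scene");T=manip.grab_frame("top")
pickle.dump((f,S,T),open("a5.pkl","wb"))
e=[]
for i in range(4):
    s=manip.sense(); e.append(s["eef_pos"]); manip.grab_frame("top")
e=np.mean(e,0);print(e,s["gripper_width"],s["ft_force"],s["time"])
cv2.imwrite("pics/w5.png",f["image"][:,:,::-1])
ims=[]
for F in (S,T):
    q=proj(F,[.494,.15,.17]).astype(int); print(q)
    ims.append(cv2.resize(F["image"][q[1]-30:q[1]+30,q[0]-30:q[0]+30,::-1],None,fx=6,fy=6,interpolation=cv2.INTER_NEAREST))
cv2.imwrite("pics/c5.png",np.hstack(ims))
```

```text
[0.49365488 0.1342604  0.21103903] 0.039445888088651106 [-0.10574476  0.09427956 -0.06763576] 8.35
[316 164]
[240 238]
```

View pics/w5.png

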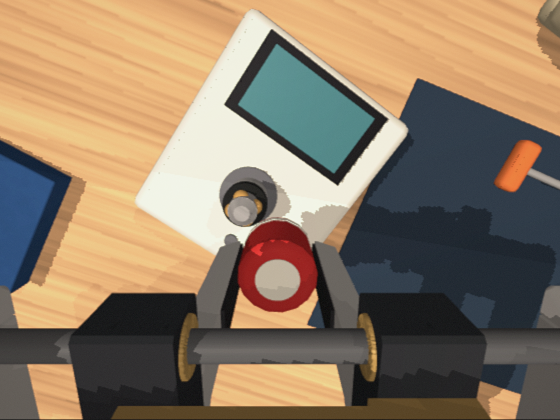

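View pics/c5.png

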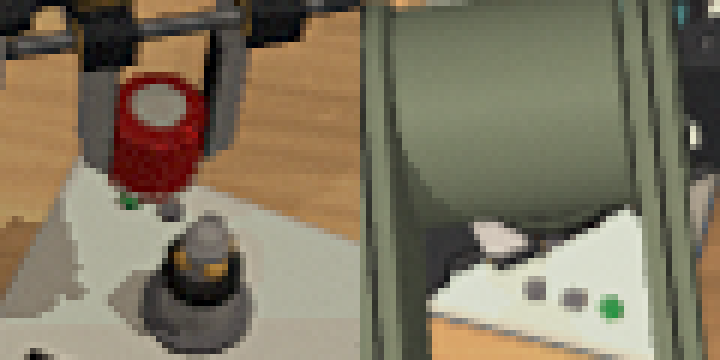

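Run:
```python
from h import *
import pickle
f,S,T=pickle.load(open("a5.pkl","rb")); g=pickle.load(open("w1.pkl","rb"));w2=pickle.load(open("w2.pkl","rb"))
im=f["image"].astype(int); m=np.zeros((420,560),bool); m[250:312,240:316]=1
w=m&(im.min(2)>110)
n,l,s,ce=cv2.connectedComponentsWithStats(w.astype(np.uint8)); i=1+np.argmax(s[1:,4]); print(s[i],ce[i]); c=ce[i]
for z in (.2185,.2205): print("cap",onz(f,c,z))
A=cv2.resize(f["image"][170:240,205:285,::-1],None,fx=7,fy=7,interpolation=cv2.INTER_CUBIC); cv2.imwrite("pics/s5.png",A)
# scene disc
im=S["image"].astype(int); m=np.zeros((420,560),bool); m[144:158,305:320]=1
w=m&(im.min(2)>110); n,l,s,ce=cv2.connectedComponentsWithStats(w.astype(np.uint8)); i=1+np.argmax(s[1:,4]); print(s[i],ce[i])
print(tri([f,S],[c,ce[i]]), onz(S,ce[i],.2195))
```

```text
[ 255  260   45   40 1436] [277.03481894 279.52089136]
cap [0.49250457 0.13448002 0.2185    ]
cap [0.49345887 0.13482951 0.2205    ]
[309 150   8   5  25] [312.44 151.84]
(array([0.49310494, 0.13537402, 0.21848222]), [[-1.3, -1.6], [-0.3, -0.3]]) [0.49461504 0.13624242 0.2195    ]
```

View pics/s5.png

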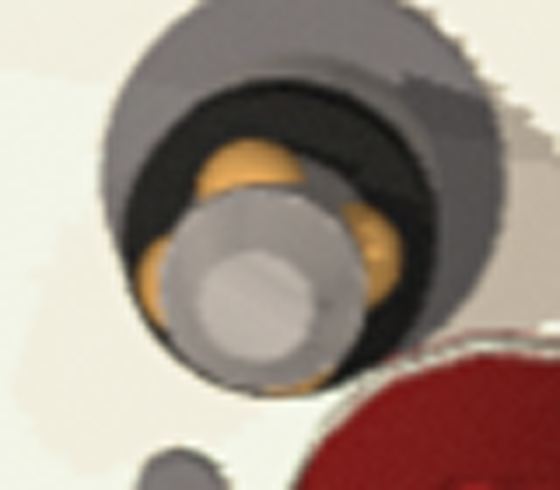

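Run:
```python
from h import *
import pickle
f,S,T=pickle.load(open("a5.pkl","rb")); g=pickle.load(open("w1.pkl","rb"));w2=pickle.load(open("w2.pkl","rb"))
p=[(241.6,213.3),(103.6,33.9),(282.3,104.0)]
print(tri([f,g,w2],p),tri([f,w2],[p[0],p[2]]),tri([f,w2,S],[p[0],p[2],(321.2,171.3)]))
for F,q in zip((f,g,w2),p): print([onz(F,q,z).round(4) for z in (.138,.142)])
```

```text
(array([0.49447797, 0.16256565, 0.13785326]), [[-0.0, 0.1], [0.0, 0.0], [-0.0, -0.1]]) (array([0.49442386, 0.16255162, 0.13750805]), [[0.0, 0.0], [-0.0, -0.0]]) (array([0.49476618, 0.16343278, 0.14225076]), [[-1.7, 1.0], [-0.8, -1.1], [-0.7, 0.1]])
[array([0.4946, 0.1626, 0.138 ]), array([0.4958, 0.1625, 0.142 ])]
[array([0.4945, 0.1625, 0.138 ]), array([0.4943, 0.1604, 0.142 ])]
[array([0.4944, 0.1625, 0.138 ]), array([0.4942, 0.1625, 0.142 ])]
```

Emit:
arm_command:
  deltas:
    - [0.1, 1.4, 0, 0, 0]
    - [0, 1.4, 0, 0, 0]
    - [0, 0, -1.0, 0, 0]
    - [0, 0, -1.2, 0, 0]
    - [0, 0, 0, 0, 0]
    - [0, 0, 0, 0, 0]
    - [0, 0, 0, 0, 0]

```text
time: 9.1
eef_pos: [0.4946, 0.163, 0.189]
orientation: [0.125, 0.696, 0.125, -0.696]
ft_force: [-0.3, -0.1, -0.2]
gripper_width: 0.0396
```

Run:
```python
from h import *
import pickle
f=manip.grab_frame("wrist"); S=manip.grab_frame("scene")
e=[]
for i in range(4):
    s=manip.sense(); e.append(s["eef_pos"]); manip.grab_frame("top")
e=np.mean(e,0);print(e,s["gripper_width"],s["ft_force"],s["time"])
q=proj(S,[.494,.162,.165]).astype(int); print(q)
a=cv2.resize(S["image"][q[1]-30:q[1]+30,q[0]-30:q[0]+30,::-1],None,fx=6.5,fy=6.5,interpolation=cv2.INTER_CUBIC)
b=cv2.resize(f["image"][180:320,210:350,::-1],(390,390),interpolation=cv2.INTER_CUBIC)
cv2.imwrite("pics/c6.png",np.hstack([a,b]))
print(proj(f,[.4945,.1625,.138]))
```

```text
[0.49481963 0.16304546 0.18939757] 0.039552110617548465 [ 0.08627868 -0.34672954 -0.68737753] 9.35
[320 166]
[279.13978188 238.27542582]
```

View pics/c6.png

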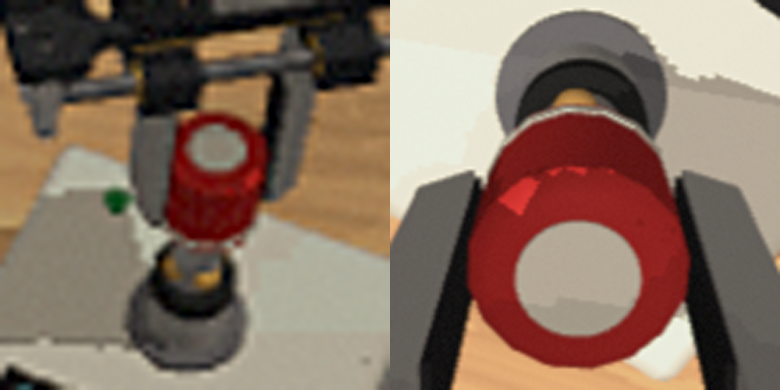

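Run:
```python
from h import *
S=manip.grab_frame("scene")
for z in (.197,.199):print(onz(S,(323.0,158.8),z))
for z in (.138,.140):print(onz(S,(320.9,171.3),z))
```

```text
[0.49427927 0.16451018 0.197     ]
[0.49578608 0.16447712 0.199     ]
[0.49124586 0.16452853 0.138     ]
[0.49265631 0.16449769 0.14      ]
```

Emit:
arm_command:
  deltas:
    - [0, 0, -0.7, 0, 0]
    - [0, 0, -0.7, 0, 0]
    - [0, 0, -0.5, 0, 0]
    - [0, 0, -0.3, 0, 0]
    - [0, 0, 0, 0, 0]
  squeeze: 55

```text
time: 9.95
eef_pos: [0.4939, 0.1631, 0.1661]
orientation: [-0.125, -0.695, -0.125, 0.697]
ft_force: [0.0, -0.6, -0.5]
gripper_width: 0.0391
```

Emit:
arm_command:
  deltas:
    - [0, 0, -0.2, 0, 0]
    - [0, 0, -0.2, 0, 0]
    - [0, 0, 0, 0, 0]

```text
time: 10.25
eef_pos: [0.4944, 0.1632, 0.1628]
orientation: [-0.125, -0.696, -0.125, 0.696]
ft_force: [0.4, 0.3, -0.6]
gripper_width: 0.0396
```

Emit:
arm_command:
  deltas:
    - [0, 0, -0.2, 0, 0]
    - [0, 0, -0.2, 0, 0]
    - [0, 0, 0, 0, 0]

```text
time: 10.55
eef_pos: [0.4944, 0.1629, 0.1589]
orientation: [-0.125, -0.696, -0.125, 0.696]
ft_force: [-0.5, -1.0, 0.4]
gripper_width: 0.0395
```

Run:
```python
from h import *
f=manip.grab_frame("wrist"); S=manip.grab_frame("scene")
s=manip.sense();print(s["eef_pos"],s["ft_force"],s["wrist_torque"],s["time"])
q=proj(S,[.494,.162,.145]).astype(int)
a=cv2.resize(S["image"][q[1]-30:q[1]+30,q[0]-30:q[0]+30,::-1],None,fx=6.5,fy=6.5,interpolation=cv2.INTER_CUBIC)
b=cv2.resize(f["image"][180:320,210:350,::-1],(390,390),interpolation=cv2.INTER_CUBIC)
cv2.imwrite("pics/c7.png",np.hstack([a,b]))
```

```text
[0.49446688 0.16301276 0.15900424] [-0.80232414 -1.03229225  0.50690141] [-0.11379835  0.02361778 -0.05310489] 10.65
```

View pics/c7.png

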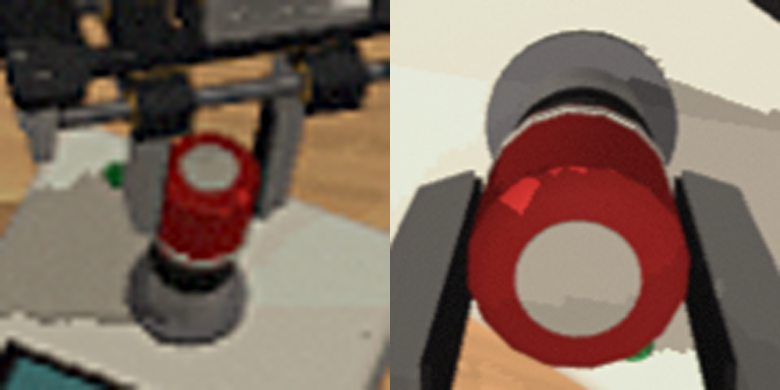

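The cap's mouth is over the stud with almost no force. I'll continue down through the click in small steps.

Emit:
arm_command:
  deltas:
    - [-0.05, -0.05, -0.1, 0, 0]
    - [0, 0, -0.2, 0, 0]
    - [0, 0, 0, 0, 0]

```text
time: 10.95
eef_pos: [0.4946, 0.1623, 0.1573]
orientation: [0.125, 0.696, 0.124, -0.696]
ft_force: [-1.4, -1.2, 5.6]
gripper_width: 0.0392
```

Emit:
arm_command:
  deltas:
    - [0, 0, -0.2, 0, 0]
    - [0, 0, 0, 0, 0]

```text
time: 11.15
eef_pos: [0.4949, 0.1624, 0.1558]
orientation: [0.125, 0.697, 0.124, -0.695]
ft_force: [-1.9, -2.0, 7.8]
gripper_width: 0.0397
```

Emit:
arm_command:
  deltas:
    - [0, 0, -0.2, 0, 0]
    - [0, 0, 0, 0, 0]

```text
time: 11.35
eef_pos: [0.4944, 0.1623, 0.1527]
orientation: [0.125, 0.696, 0.124, -0.696]
ft_force: [0.4, -1.8, 2.4]
gripper_width: 0.0397
```

Emit:
arm_command:
  deltas:
    - [0, 0, -0.2, 0, 0]
    - [0, 0, 0, 0, 0]

```text
time: 11.55
eef_pos: [0.4936, 0.1623, 0.1483]
orientation: [-0.125, -0.696, -0.125, 0.696]
ft_force: [3.3, -1.7, -8.6]
gripper_width: 0.0396
```

The click showed: force climbed to about 8 N, then dropped and reversed. I'll press on into the seal.

Emit:
arm_command:
  deltas:
    - [0, 0, -0.2, 0, 0]
    - [0, 0, 0, 0, 0]

```text
time: 11.75
eef_pos: [0.4933, 0.1627, 0.1469]
orientation: [-0.125, -0.695, -0.125, 0.697]
ft_force: [1.8, -2.0, -5.0]
gripper_width: 0.0393
```

Emit:
arm_command:
  deltas:
    - [0, 0, -0.2, 0, 0]
    - [0, 0, 0, 0, 0]
    - [0, 0, 0, 0, 0]

```text
time: 12.05
eef_pos: [0.494, 0.163, 0.1462]
orientation: [0.125, 0.696, 0.125, -0.696]
ft_force: [-0.3, -0.3, -1.4]
gripper_width: 0.0395
```

Emit:
arm_command:
  deltas:
    - [0, 0, -0.2, 0, 0]
    - [0, 0, 0, 0, 0]
    - [0, 0, 0, 0, 0]

```text
time: 12.35
eef_pos: [0.4944, 0.1631, 0.1445]
orientation: [0.125, 0.696, 0.125, -0.696]
ft_force: [0.6, 0.1, 1.1]
gripper_width: 0.0398
```

Emit:
arm_command:
  deltas:
    - [0, 0, -0.2, 0, 0]
    - [0, 0, 0, 0, 0]
    - [0, 0, 0, 0, 0]

```text
time: 12.65
eef_pos: [0.4944, 0.163, 0.1426]
orientation: [0.125, 0.696, 0.125, -0.696]
ft_force: [0.0, 0.7, 4.7]
gripper_width: 0.04
```

Emit:
arm_command:
  deltas:
    - [0, 0, -0.2, 0, 0]
    - [0, 0, 0, 0, 0]
    - [0, 0, 0, 0, 0]
  squeeze: 60

```text
time: 12.95
eef_pos: [0.4944, 0.163, 0.1411]
orientation: [0.125, 0.696, 0.125, -0.696]
ft_force: [-1.4, 1.4, 7.5]
gripper_width: 0.0397
```

Emit:
arm_command:
  deltas:
    - [0, 0, -0.05, 0, 0]
    - [0, 0, 0, 0, 0]
    - [0, 0, 0, 0, 0]
    - [0, 0, 0, 0, 0]
    - [0, 0, 0, 0, 0]

```text
time: 13.45
eef_pos: [0.4944, 0.163, 0.1407]
orientation: [0.125, 0.696, 0.125, -0.696]
ft_force: [-2.3, 1.1, 8.8]
gripper_width: 0.0394
```

Run:
```python
from h import *
f=manip.grab_frame("wrist"); S=manip.grab_frame("scene")
for i in range(6):
    manip.grab_frame("top"); s=manip.sense();print(s["eef_pos"].round(4),s["ft_force"].round(1),s["wrist_torque"].round(2),s["gripper_width"].round(4),s["time"])
q=proj(S,[.494,.162,.135]).astype(int)
a=cv2.resize(S["image"][q[1]-30:q[1]+30,q[0]-30:q[0]+30,::-1],None,fx=6.5,fy=6.5,interpolation=cv2.INTER_CUBIC)
b=cv2.resize(f["image"][180:320,210:350,::-1],(390,390),interpolation=cv2.INTER_CUBIC)
cv2.imwrite("pics/c8.png",np.hstack([a,b]))
```

```text
Traceback (most recent call last):
AttributeError: 'float' object has no attribute 'round'
```

Run:
```python
from h import *
f=manip.grab_frame("wrist"); S=manip.grab_frame("scene")
for i in range(5):
    manip.grab_frame("top"); s=manip.sense();print(s["eef_pos"].round(4),s["ft_force"].round(1),s["wrist_torque"].round(2),round(s["gripper_width"],4),s["time"])
q=proj(S,[.494,.162,.135]).astype(int)
a=cv2.resize(S["image"][q[1]-30:q[1]+30,q[0]-30:q[0]+30,::-1],None,fx=6.5,fy=6.5,interpolation=cv2.INTER_CUBIC)
b=cv2.resize(f["image"][180:320,210:350,::-1],(390,390),interpolation=cv2.INTER_CUBIC)
cv2.imwrite("pics/c8.png",np.hstack([a,b]))
```

```text
[0.4944 0.163  0.1407] [-2.5  2.3  8.7] [0.22 0.44 0.03] 0.0395 13.75
[0.4944 0.163  0.1407] [-1.8  0.4  8.1] [0.29 0.43 0.03] 0.0391 13.8
[0.4944 0.163  0.1407] [-2.9  1.3  7.7] [0.21 0.44 0.  ] 0.0393 13.85
[0.4944 0.163  0.1407] [-1.8  1.4  7.7] [0.25 0.39 0.05] 0.0392 13.9
[0.4944 0.1631 0.1407] [-1.4  1.8  8.2] [0.22 0.42 0.  ] 0.0395 13.95
```

View pics/c8.png

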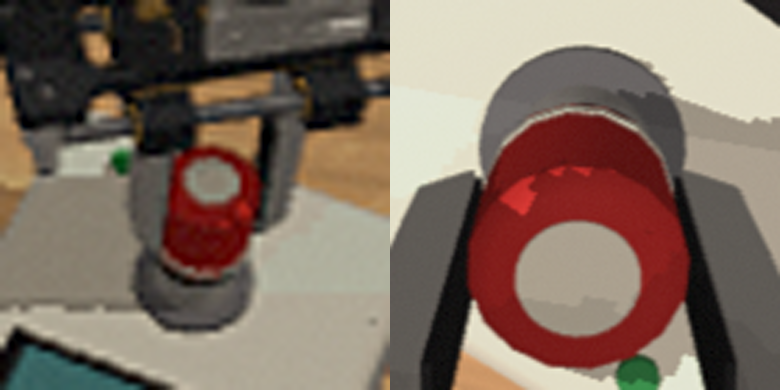

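The cap is seated upright with the seal squeezed out of sight, no slip in the fingers (the disc is unchanged in the wrist view) and a steady push of about 8 N. I'll hand in.

Run:
```python
from plant import manip
print(manip.hand_in()); s=manip.sense(); print(s["time"],s["eef_pos"],s["ft_force"])
```

```text
the job is handed in; nothing more can be done
None
the job is handed in; nothing more can be done
```

I picked up the small red cap, fitted it on the test port's stud and pressed it through the click. I handed the job in at about 14 s with the cap still gripped and held down. `hand_in()` gives no verdict, so I can't confirm a pass.

**Click:** the push climbed to about 8 N, dropped and briefly reversed as the cap snapped on.

**Seal:** the steady push at the end was about 8 N at 60 N grip. From the force and the 4 mm of travel after the seal was touched, it is squeezed about 3.5–4 mm of its 5 mm. I worked this out from force and travel, because the seal can't be seen under the cap.

**Cap pose:** in the last pictures the cap stood upright on the port and had not slipped in the fingers.

**Other things on the desk:** I touched nothing else that I know of, but I did not check them again at the end.

**Disagreements:** the wrist views put the stud top at 0.138 m, while the scene and top cameras gave 0.142 m. The scene camera also hinted at an x offset of 2–3 mm, which is within its 1-pixel accuracy. I went by the wrist views. A small sideways force of 2–3 N remained at the end.

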